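# Find the packed carton by its weight and set it in the collection tray

### The job

Two identical small cartons stand on the counter: one is packed for a customer, the other is an empty display carton. Feel by lifting which one is the heavier, and set that one down upright in the low wooden tray without letting it fall; leave the empty one standing upright on the counter, outside the tray.

Things in the scene. Friction and masses are not known exactly. Their poses are not given: they have to be found in the camera images.
- carton_1: closed kraft-cardboard carton standing on the counter, 56 x 56 mm, 120 mm tall, rigid walls, pale tape over the top; one of two that look the same. Either may be the packed one (450 to 610 g in all); the other is empty (about 90 g). Origin: centre of underside; z up, x and y square to its sides. This is the left one (further to +y).
- carton_2: closed kraft-cardboard carton standing on the counter, 56 x 56 mm, 120 mm tall, rigid walls, pale tape over the top; one of two that look the same. Either may be the packed one (450 to 610 g in all); the other is empty (about 90 g). Origin: centre of underside; z up, x and y square to its sides. This is the right one, nearer the middle of the counter.
- tray: low open tray of light wood, fixed on the counter on the right-hand side, 150 mm (its x) by 190 mm (its y) outside, 22 mm high, walls and floor 6 mm thick (inner floor 6 mm above the counter, 138 x 178 mm). Origin: centre of the underside; z up.
Not all that is in view belongs to the job. Leave any orange look-alike of the carton_2 alone.

How it is judged (in metres and radians):
At the end, for the whole second after the job is handed in: The packed carton stands upright (8 deg) at rest on the tray floor, centre within 62 mm (tray x) and 82 mm (tray y) of the tray centre, its weight (over 3 N) on the tray; the other stands upright (8 deg) at rest on the counter, clear of the tray, over 100 mm from the tray centre (((x of carton_1 in the frame of tray between -0.062 and 0.062 m and y of carton_1 in the frame of tray between -0.082 and 0.082 m and height (world z) of carton_1 below 0.015 m and contact force between carton_1 and tray above 3 N and height (world z) of carton_2 below 0.008 m and contact force between carton_2 and tray below 0.05 N and horizontal distance between carton_2 and tray above 0.1 m and angle between each of carton_1, carton_2's own z axis and vertical below 0.15 rad and linear speed of each of carton_1, carton_2 below 0.02 m/s) or (x of carton_2 in the frame of tray between -0.062 and 0.062 m and y of carton_2 in the frame of tray between -0.082 and 0.082 m and height (world z) of carton_2 below 0.015 m and contact force between carton_2 and tray above 3 N and height (world z) of carton_1 below 0.008 m and contact force between carton_1 and tray below 0.05 N and horizontal distance between carton_1 and tray above 0.1 m and angle between each of carton_2, carton_1's own z axis and vertical below 0.15 rad and linear speed of each of carton_2, carton_1 below 0.02 m/s))); the robot touches nothing.
It fails at once if a carton is let fall or thrown (faster than 0.7 m/s with no finger on it) ((contact force between the fingers and carton_1 below 0.1 N and linear speed of carton_1 above 0.7 m/s) or (contact force between the fingers and carton_2 below 0.1 N and linear speed of carton_2 above 0.7 m/s)).
It also fails if it takes over 58 s, if anything falls off the work surface, if the arm or the gripper's body presses on something with over 40 N, if the wrist force passes 120 N, or if a joint passes its speed limit or range.

### The arm

A 6-joint arm with a two-finger parallel gripper is mounted at the origin on a cart in front of the work surface, level with it; the furniture and walls round the work are solid. World frame = base frame: x ahead of the robot, y to its left, z up, the work surface at z = 0. Lengths are in mm, angles in rad, forces in N, time in s.
With the tool pointing down it reaches from about 400 to 825 mm from the base axis. Payload 7 kg.
Tool frame: the origin (TCP) lies on the centre line of the jaws, within the pads' length; the fingertips stand 19 mm ahead of it and the grasp point (between the pads) is the TCP (nose_length is the distance from the TCP to the fingertips, in mm); z points along the fingers, y is the direction in which the jaws open and shut (so a half turn about z gives the same grasp; the last joint's range is limited). The gripper opens to 88 mm and grips with 3 to 60 N. Pads are 19 mm wide; open, the fingers measure 130 mm over their backs; the gripper's body (78 mm by 193 mm) begins 47 mm behind the grasp point.
Start: joints at [1.459, 0.359, 0.012, 0, -1.224, -0.288], TCP at [262.739, 621.742, 245.561] pointing down, gripper open.
Joint ranges: [-3.07, 3.07], [-1.43, 2.12], [-1.02, 1.25], [-3.03, 1.67], [-3.05, -0], [-3.03, 3.03]. Speed limits (rad/s): [2.39, 2.39, 3.01, 3.14, 3.14, 3.14].

### API

Orientations are given as [roll, pitch, yaw] about the fixed x, y, z axes, in that order (R = Rz(yaw) Ry(pitch) Rx(roll)).
In Python, from station import * gives the robot as it stands. The module is installed in compiled form; this text tells all that it offers.
- The arm moves only by the tool apply_moves, never from a script. Its argument "commands" is a list of rows, each a list of 7 numbers: the shift along the tool's x, y, z in units of 10 cm (1.0 is 10 cm), then the turn, a rotation vector about the tool's x, y, z in units of 360 degrees (1.0 is 360 degrees), then the gripper's target within -1 to 1 (fully open at 1, half-way at 0, shut at -1). In form: [[dx, dy, dz, wx, wy, wz, grip], ...]. A call has 1 to 12 rows; each row is the pose to reach, as a shift and turn from the pose measured when the call began, along the tool's axes at that moment, turning the shorter way round; what a row does not reach only later rows make up. A row lasts 1/10 s, in which the tool goes at most 50 mm and 8.59 degrees, less where a joint would pass 70% of its speed; a pose out of reach is approached as far as the arm can. A call with a number of a shift or a turn outside -1 to 1 is refused whole. A call with a gripper value outside its range is refused whole. The fingers move at their own pace and stop on an object; "newtons" is the grip in N (left out, the last holds). Time passes only in rows, so rows that repeat a pose let the fingers close. It gives the time, the measured TCP pose, the force and the opening at its end, in the units of the state.
- state(): the state, without advancing time (a new reading comes with each control period).
- capture(name): name is "scene" or "top" or "wrist"; returns a dict with "frame" (400x640x3 uint8, red, green, blue), "intrinsics" (3x3 intrinsics, pixels), "dist_coeffs" ([k1, k2, p1, p2, k3] as OpenCV has them; the pictures are not rectified), "xyz" and "attitude" of the camera in the world. Camera axes: x right, y up, looking along -z (the intrinsics and any distortion apply to the point x, -y, -z); pixel columns grow to the right and rows downward; lengths in mm; the calibration is good to about 2 mm. A picture is of the moment at which its call begins. There is no depth.
- sign_off(): hands the job in, once; it reports no verdict.
Trained networks look in the newest picture that a camera, given by its name, has taken for a name from the list of things; names that differ only in an ending like _2 or _b are one class to them, and where a whole thing is asked for, a point or a joint stands for the part that bears it (a point fixed in the world has none). Each returns a list of dicts, best first, with "score" (0 to 1); they miss things now and then, are a little off and sometimes report something else, mostly with a low value. They report only what shows in the picture. A call takes as long as a camera call. They do not tell look-alikes from the thing itself.
- regions_of(camera, label): "pixels" (400x640 bool, what is visible of it) and "extent" ([left, top, right, bottom] in pixels, round what is visible of it).
- pinpoint(camera, label): "point" ([column, row] in pixels: a listed point, or the origin of a listed thing).
The state is a dict: "t": time; "q": joint angles; "qd": joint speeds; "joint_efforts": joint torques, N m; "ee_pos": TCP position; "eef_rot": TCP orientation; "contact_force": force on the tool from outside, world axes, zero at the start; "moment": the same for the moment, N m; "width": finger opening in mm.
Only numpy, scipy, OpenCV 4.12 (cv2) and the standard library are available. Lean on these libraries where they do the work, as an engineer would, in place of code of your own. Each camera call takes 0.05 s, during which the arm holds its last target.

## Working session

There is one attempt and no reset: what is moved stays moved. The work goes in short steps, Python scripts to look and compute and a tool call to move; the robot and the scene stay as the last step left them, time stands still between calls to the robot, and variables do not carry over. Pictures are saved under pics/ and viewed, and the job is handed in when it is done.

Besides the shell and the picture viewer there is one more tool, called after ">>>" as name(argument=value, ...), one argument or row to a line, values as JSON. apply_moves: Moves the arm, as the interface text tells. Its arguments: {"type":"object","properties":{"commands":{"type":"array"},"newtons":{"type":"number"}},"required":["commands"]}

```bash
mkdir -p pics; python3 - <<'E'
from station import *
import cv2
for n in("scene","top"):
    c=capture(n); cv2.imwrite(f"pics/{n}0.png",c["frame"][:,:,::-1])
    print(n,c["xyz"],c["attitude"],c["intrinsics"],c["dist_coeffs"])
    for l in("carton_1","tray"):
        for r in regions_of(n,l): print(l,r["score"],r["extent"])
        for r in pinpoint(n,l): print(l,r["score"],r["point"])
print(state())
E
```

```text
scene [987.51625114 571.88214648 877.42303346] [0.67972232 0.0063026  2.53474849] [[366.51552682   0.         316.36566501]
 [  0.         366.51552682 191.90289883]
 [  0.           0.           1.        ]] [-0.05992035  0.          0.          0.          0.        ]
carton_1 0.97 [396.7, 183.9, 438.8, 235.9]
carton_1 0.79 [356.9, 146.3, 387.7, 186.9]
carton_1 0.77 [265.4, 209.8, 299.7, 254.4]
carton_1 0.93 [368.2, 182.3]
carton_1 0.86 [281.7, 241.1]
tray 0.67 [286.0, 106.2, 337.9, 155.8]
tray 0.9 [306.5, 129.6]
top [ 355.98808795  -12.69274421 1491.42050244] [ 0.15992559 -0.01113707 -1.56295891] [[451.61654467   0.         319.91422258]
 [  0.         451.61654467 198.94522953]
 [  0.           0.           1.        ]] [-0.11714116  0.          0.          0.          0.        ]
carton_1 0.95 [272.9, 126.8, 296.5, 162.3]
carton_1 0.61 [221.9, 236.7, 248.8, 254.6]
carton_1 0.69 [296.5, 250.4]
carton_1 0.63 [285.8, 147.6]
carton_1 0.62 [238.1, 245.3]
tray 0.7 [363.6, 216.7, 423.5, 262.1]
tray 0.8 [393.0, 242.4]
{'t': 0.5, 'q': array([ 1.45912047e+00,  3.58586265e-01,  1.18585338e-02, -4.00553402e-05,
       -1.22411714e+00, -2.88090893e-01]), 'qd': array([ 5.62783923e-04,  1.61550692e-03,  1.23400293e-03, -1.96822937e-03,
        3.12385934e-05,  5.73586847e-04]), 'joint_efforts': array([ 1.73619741e-03, -5.81797242e+01,  2.93068296e+01,  6.99702099e+00,
        1.19744628e-02, -3.32767252e-05]), 'ee_pos': array([262.70967689, 621.7184532 , 245.54482756]), 'eef_rot': array([ 3.14153540e+00,  2.23261374e-05, -3.99780362e-01]), 'contact_force': array([ 0.09518403,  0.06429102, -0.2735305 ]), 'moment': array([-0.03564199, -0.0477248 , -0.00429177]), 'width': 87.50248997413173}
```

View pics/scene0.png

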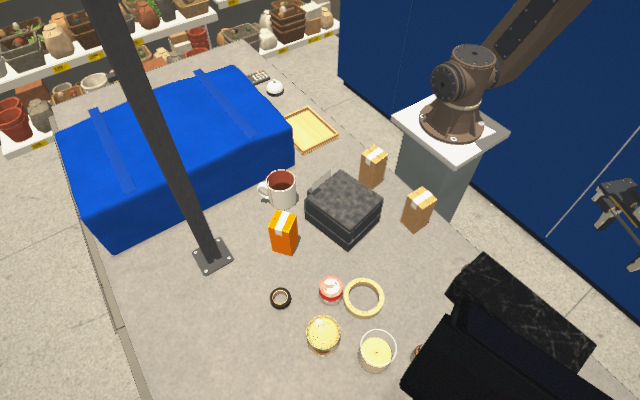

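View pics/top0.png

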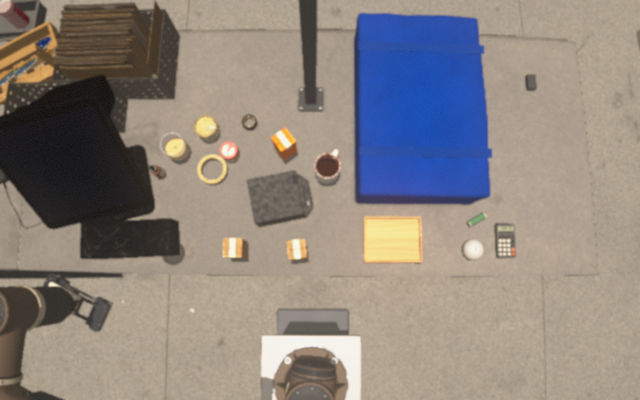

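The arm stands over the left end. Candidates in the top view are kraft cartons at (233,247) and (297,250), and an orange one at (284,142), which is the look-alike. I'll confirm with a crop and fit the poses.

```bash
cat > h.py <<'E'
from station import *
import numpy as np, cv2
from scipy.spatial.transform import Rotation as R
from scipy.optimize import minimize
def proj(c,P):
    Rc=R.from_euler('xyz',c["attitude"]).as_matrix()
    p=(np.asarray(P,float)-c["xyz"])@Rc
    p=p*[1,-1,-1]
    o,_=cv2.projectPoints(p.reshape(-1,1,3),np.zeros(3),np.zeros(3),np.array(c["intrinsics"]),np.array(c["dist_coeffs"]))
    return o.reshape(-1,2)
def onplane(c,uv,z):
    u=cv2.undistortPoints(np.array([[uv]],float),np.array(c["intrinsics"]),np.array(c["dist_coeffs"])).ravel()
    d=R.from_euler('xyz',c["attitude"]).as_matrix()@np.array([u[0],-u[1],-1])
    return c["xyz"]+d*(z-c["xyz"][2])/d[2]
def box(x,y,a,sx,sy,h):
    p=np.array([[i*sx/2,j*sy/2,0] for i in(-1,1) for j in(-1,1)])
    r=R.from_euler('z',a).as_matrix(); b=p@r.T+[x,y,0]
    return np.vstack([b,b+[0,0,h]])
def silh(c,P,S=8):
    uv=proj(c,P); h=cv2.convexHull(np.float32(uv)).reshape(-1,2)
    m=np.zeros((400*2,640*2),np.uint8)
    cv2.fillConvexPoly(m,np.int32(np.round((h+.5)*2*16)),1,shift=4)
    return cv2.resize(m.astype(np.float32),(640,400),interpolation=cv2.INTER_AREA)
def fit(obs,x0,size):
    def f(v):
        s=0
        for c,m in obs:
            q=silh(c,box(*v,*size)); s+=1-np.minimum(q,m).sum()/np.maximum(q,m).sum()
        return s
    best=None
    for a in np.arange(-.75,.76,.25):
        r=minimize(f,[x0[0],x0[1],a],method='Nelder-Mead',options=dict(initial_simplex=[[x0[0],x0[1],a],[x0[0]+12,x0[1],a],[x0[0],x0[1]+12,a],[x0[0],x0[1],a+.2]]))
        if best is None or r.fun<best.fun: best=r
    return best
E
python3 - <<'E'
from h import *
C={n:capture(n) for n in("scene","top")}
M={n:{l:regions_of(n,l) for l in("carton_1","tray")} for n in C}
obs={}
for n in C:
    for l in M[n]:
        for r in M[n][l]:
            e=r["extent"]; print(n,l,r["score"],e)
def pick(n,l,uv):
    for r in M[n][l]:
        e=r["extent"]
        if e[0]<=uv[0]<=e[2] and e[1]<=uv[1]<=e[3]: return [(C[n],r["pixels"].astype(np.float32))]
    return []
for k,s,t in(("c1",(418,210),(233,247)),("c2",(372,167),(297,250))):
    o=pick("scene","carton_1",s)+pick("top","carton_1",t)
    x0=onplane(C["top"],t,110)[:2]; r=fit(o,x0,(56,56,120)); print(k,len(o),x0,r.x,r.fun)
o=pick("scene","tray",(308,130))+pick("top","tray",(393,240))
print("tray",[ (len(o),fit(o[i:],onplane(C["top"],(393,240),0)[:2],(150,190,22))) for i in range(len(o))])
f=C["top"]["frame"]; a=cv2.resize(f[110:280,200:440],None,fx=3,fy=3,interpolation=cv2.INTER_CUBIC)
cv2.imwrite("pics/crop_top.png",a[:,:,::-1])
f=C["scene"]["frame"]; a=cv2.resize(f[90:270,250:450],None,fx=3,fy=3,interpolation=cv2.INTER_CUBIC)
cv2.imwrite("pics/crop_scene.png",a[:,:,::-1])
E
```

```text
scene carton_1 0.8 [399.2, 184.7, 438.1, 234.5]
scene carton_1 0.71 [360.5, 146.9, 387.1, 188.1]
scene carton_1 0.63 [268.1, 208.4, 300.2, 256.8]
scene tray 0.57 [285.4, 105.8, 337.9, 153.3]
top carton_1 0.92 [286.5, 239.6, 307.4, 262.7]
top carton_1 0.76 [220.4, 235.3, 246.4, 257.3]
top carton_1 0.56 [273.3, 128.3, 298.5, 160.0]
top tray 0.73 [363.1, 216.6, 420.5, 264.8]
c1 2 [427.58671749 238.20174037] [4.26323326e+02 2.40156410e+02 1.78416903e-02] 0.1669263243675232
c2 2 [420.71289954  42.24913544] [4.25116802e+02 4.62638941e+01 1.26210710e-01] 0.18428456783294678
tray [(2,        message: Optimization terminated successfully.
       success: True
        status: 0
           fun: 0.2770993113517761
             x: [ 4.638e+02 -2.650e+02 -4.095e-03]
           nit: 57
          nfev: 133
 final_simplex: (array([[ 4.638e+02, -2.650e+02, -4.095e-03],
                       [ 4.638e+02, -2.650e+02, -4.095e-03],
                       [ 4.638e+02, -2.650e+02, -4.096e-03],
                       [ 4.638e+02, -2.650e+02, -4.095e-03]]), array([ 2.771e-01,  2.771e-01,  2.771e-01,  2.771e-01]))), (2,        message: Optimization terminated successfully.
       success: True
        status: 0
           fun: 0.02915215492248535
             x: [ 4.638e+02 -2.650e+02 -4.175e-03]
           nit: 54
          nfev: 130
 final_simplex: (array([[ 4.638e+02, -2.650e+02, -4.175e-03],
                       [ 4.638e+02, -2.650e+02, -4.173e-03],
                       [ 4.638e+02, -2.650e+02, -4.174e-03],
                       [ 4.638e+02, -2.650e+02, -4.175e-03]]), array([ 2.915e-02,  2.915e-02,  2.915e-02,  2.915e-02])))]
```

View pics/crop_top.png

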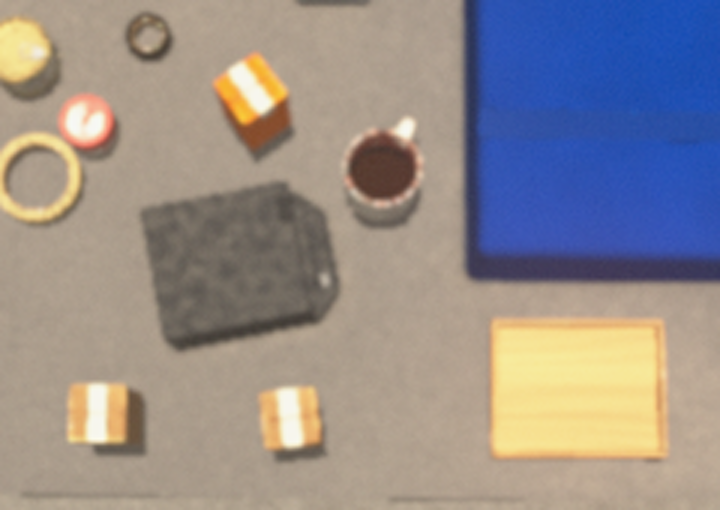

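View pics/crop_scene.png

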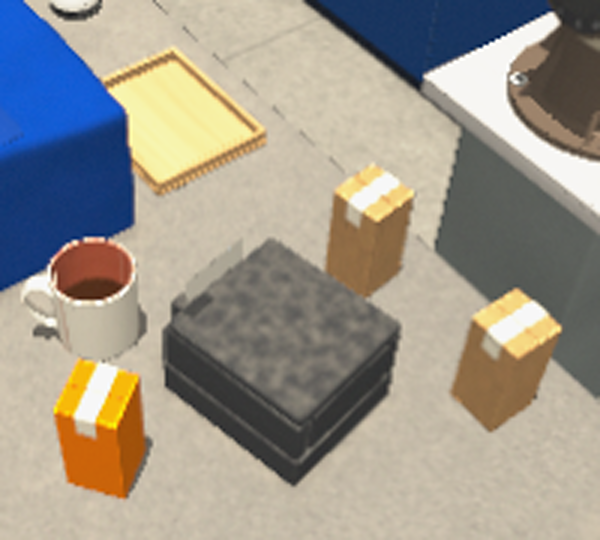

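The cartons are confirmed as the kraft pair. Crop top shows c1 at (98,412), c2 at (290,418) and the orange one at (252,100), which I'll leave alone. Next I'll check the heights of the nearby obstacles.

```bash
python3 - <<'E'
from h import *
C={n:capture(n) for n in("scene","top")}
def tri(s,t):
    z=np.arange(-20,500,2)
    best=min(z,key=lambda q:np.linalg.norm(onplane(C["scene"],s,q)-onplane(C["top"],t,q)))
    return onplane(C["scene"],s,best),onplane(C["top"],t,best)
print("blackbox",tri((480,254),(180,258)))
print("blackbox far corner",tri((448,290),(180,222)))
print("darkstack corner (-y,near)",tri((382,205),(255,223)))
print("darkstack",tri((340,172),(307,213)))
print("blue near-left",tri((293,132),(357,201)))
print(proj(C["top"],[state()["ee_pos"]]),proj(C["scene"],[state()["ee_pos"]]))
for w in((426,240),(425,46)): print(proj(C["top"],[[*w,120]]),proj(C["scene"],[[*w,120]]))
c=capture("wrist"); cv2.imwrite("pics/w0.png",c["frame"][:,:,::-1])
E
```

```text
blackbox (array([384.0752952 , 431.14144492,  52.        ]), array([392.96887766, 418.43887004,  52.        ]))
blackbox far corner (array([505.24261348, 445.65641786,  16.        ]), array([512.36379713, 435.22123605,  16.        ]))
darkstack corner (-y,near) (array([502.86108686, 178.81933731,  78.        ]), array([505.46529292, 177.03460022,  78.        ]))
darkstack (array([528.29257812,  21.98772086,  86.        ]), array([537.77799986,  13.5852714 ,  86.        ]))
blue near-left (array([ 578.44632077, -147.61837255,  142.        ]), array([ 568.55517823, -138.42841844,  142.        ]))
[[ 87.20784503 300.9314853 ]] [[620.06591057 242.72852022]]
[[231.80566196 247.33660098]] [[421.4601229  197.19167634]]
[[295.65229403 248.41155949]] [[373.89064191 153.99297932]]
```

View pics/w0.png

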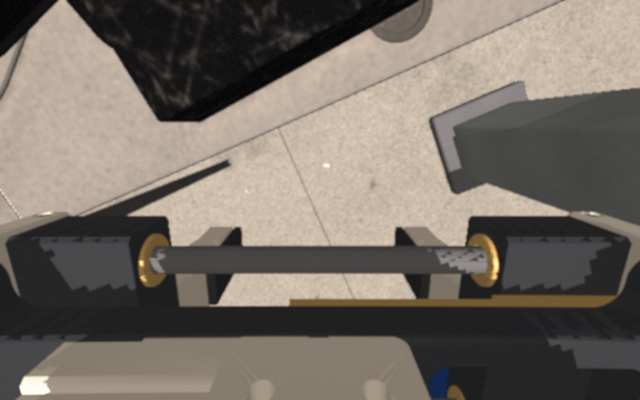

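>>> apply_moves(
  commands=[
    [0.3,0.29,0,0,0,0,1],
    [0.6,0.58,0,0,0,0,1],
    [0.9,0.87,0,0,0,0,1],
    [1,0.96,0,0,0,0,1],
    [1,0.96,0,0,0,0,1],
    [1,0.96,0,0,0,0,1],
  ],
)

```text
t: 1.55
ee_pos: [317.6, 494.9, 246.0]
eef_rot: [-3.141, 0.0, -0.4]
contact_force: [-0.5, 0.5, -0.4]
width: 87.8
```

>>> apply_moves(
  commands=[
    [0.3,0.29,0,0,0,0,1],
    [0.6,0.58,0,0,0,0,1],
    [0.9,0.87,0,0,0,0,1],
    [1,0.96,0,0,0,0,1],
    [1,0.96,0,0,0,0,1],
    [1,0.96,0,0,0,0,1],
  ],
)

```text
t: 2.15
ee_pos: [372.4, 368.6, 245.9]
eef_rot: [-3.14, 0.0, -0.4]
contact_force: [0.6, 0.4, 0.3]
width: 87.5
```

```bash
cat >> h.py <<'E'
def go(x,y,z,yaw):
    s=state(); Rt=R.from_euler('xyz',s["eef_rot"]); T=R.from_euler('xyz',[np.pi,0,yaw])
    d=Rt.inv().apply(np.array([x,y,z])-s["ee_pos"])/100; w=(Rt.inv()*T).as_rotvec()/(2*np.pi)
    print("t",round(s["t"],2),"pos",s["ee_pos"].round(1),"rot",s["eef_rot"].round(4),"F",s["contact_force"].round(2),"w",round(s["width"],1))
    print("shift",d.round(3),"turn",w.round(4))
E
python3 -c "
from h import *
go(426,240,200,.018)"
```

```text
t 2.15 pos [372.4 368.6 245.9] rot [-3.1401e+00  1.0000e-04 -4.0020e-01] F [0.56 0.42 0.26] w 87.5
shift [0.995 0.976 0.458] turn [-0.0002 -0.     -0.0666]
```

>>> apply_moves(
  commands=[
    [0.3,0.3,0.1,0,0,-0.015,1],
    [0.6,0.6,0.2,0,0,-0.035,1],
    [0.9,0.87,0.3,0,0,-0.055,1],
    [0.995,0.976,0.4,0,0,-0.0666,1],
    [0.995,0.976,0.458,0,0,-0.0666,1],
    [0.995,0.976,0.458,0,0,-0.0666,1],
    [0.995,0.976,0.458,0,0,-0.0666,1],
  ],
)

```text
t: 2.85
ee_pos: [426.1, 241.5, 200.1]
eef_rot: [-3.14, -0.001, 0.018]
contact_force: [0.7, -0.1, -0.0]
width: 87.7
```

```bash
python3 - <<'E'
from h import *
go(426,240,85,.018)
C={n:capture(n) for n in("scene","wrist","top")}
for n in C: cv2.imwrite(f"pics/{n}1.png",C[n]["frame"][:,:,::-1])
c=C["wrist"]
f=c["frame"].copy()
for p in box(426.3,240.2,.018,56,56,120)[4:]:
    uv=proj(c,[p])[0]; print(uv); 
    cv2.circle(f,(int(uv[0]),int(uv[1])),3,(255,0,0),1)
cv2.imwrite("pics/w1b.png",f[:,:,::-1])
E
```

```text
t 2.85 pos [426.1 241.5 200.1] rot [-3.1402e+00 -7.0000e-04  1.8400e-02] F [ 0.75 -0.1  -0.03] w 87.7
shift [-0.002  0.017  1.151] turn [-0.0002 -0.0001  0.0001]
[355.66503693 242.86211691]
[286.28368687 242.7892647 ]
[358.06791523 174.23723915]
[284.36386335 174.1770236 ]
```

View pics/w1b.png

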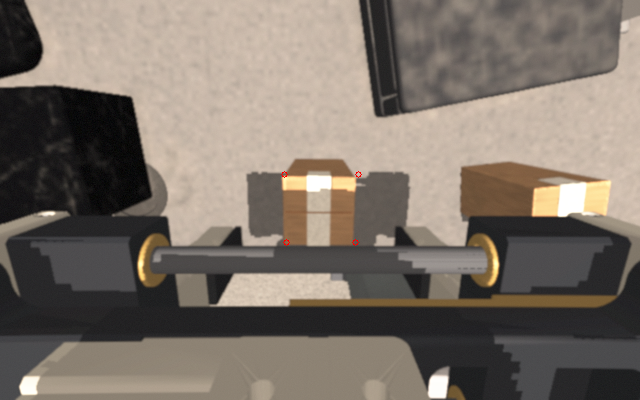

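View pics/scene1.png

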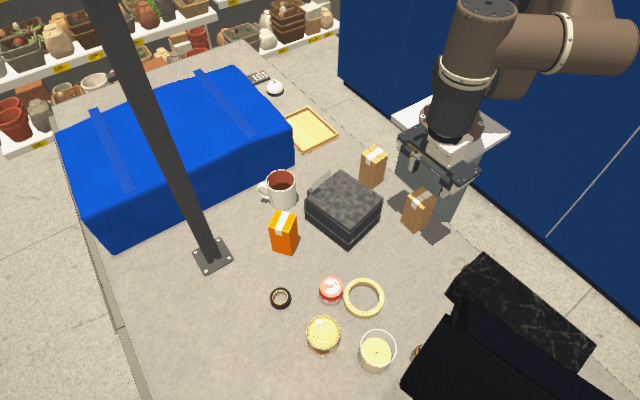

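The wrist crop matches the fit: the carton top's projected corners at (284,174) and (358,174) lie on its edges within about 2 px. Next: descend and grip.

>>> apply_moves(
  commands=[
    [0,0.01,0.25,0,0,0,1],
    [0,0.01,0.5,0,0,0,1],
    [0,0.01,0.75,0,0,0,1],
    [0,0.01,1,0,0,0,1],
    [0,0.01,1,0,0,0,1],
    [0,0.01,1,0,0,0,1],
  ],
)

```text
t: 3.6
ee_pos: [426.3, 240.9, 100.9]
eef_rot: [-3.14, -0.001, 0.02]
contact_force: [-0.1, 0.5, 0.2]
width: 87.4
```

>>> apply_moves(
  commands=[
    [0,0,0.1,0,0,0,1],
    [0,0,0.12,0,0,0,1],
    [0,0,0.12,0,0,0,1],
    [0,0,0.12,0,0,0,0.1],
    [0,0,0.12,0,0,0,0],
    [0,0,0.12,0,0,0,-0.2],
    [0,0,0.12,0,0,0,-0.5],
    [0,0,0.12,0,0,0,-0.5],
    [0,0,0.12,0,0,0,-0.5],
    [0,0,0.12,0,0,0,-0.5],
  ],
  newtons=25,
)

```text
t: 4.6
ee_pos: [426.3, 241.0, 88.9]
eef_rot: [-3.14, -0.001, 0.02]
contact_force: [0.3, 0.4, 1.7]
width: 56.0
```

```bash
python3 -c "
from h import *
go(426,241,130,.018)"
```

```text
t 4.6 pos [426.3 241.   88.9] rot [-3.1402e+00 -1.1000e-03  1.9800e-02] F [0.32 0.41 1.69] w 56.0
shift [-0.003 -0.001 -0.411] turn [-0.0002 -0.0002  0.0003]
```

Gripped at 56.0 mm. Lifting 50 mm to weigh it.

>>> apply_moves(
  commands=[
    [0,0,-0.05,0,0,0,-0.5],
    [0,0,-0.15,0,0,0,-0.5],
    [0,0,-0.3,0,0,0,-0.5],
    [0,0,-0.45,0,0,0,-0.5],
    [0,0,-0.5,0,0,0,-0.5],
    [0,0,-0.5,0,0,0,-0.5],
    [0,0,-0.5,0,0,0,-0.5],
    [0,0,-0.5,0,0,0,-0.5],
    [0,0,-0.5,0,0,0,-0.5],
  ],
)

```text
t: 5.5
ee_pos: [426.0, 240.6, 138.3]
eef_rot: [-3.141, -0.0, 0.02]
contact_force: [0.1, -0.0, -1.3]
width: 55.7
```

```bash
python3 - <<'E'
from h import *
for i in range(6):
    capture("top"); s=state(); print(s["contact_force"].round(2),s["moment"].round(3),s["joint_efforts"].round(2))
c=capture("scene"); cv2.imwrite("pics/s2.png",cv2.resize(c["frame"][90:290,260:500],None,fx=3,fy=3)[:,:,::-1])
go(426,241,89,.02)
E
```

```text
[ 0.46  0.46 -1.27] [-0.049 -0.041 -0.037] [-1.000e-02 -3.732e+01  2.438e+01  5.820e+00  8.000e-02 -0.000e+00]
[ 0.1   0.18 -0.94] [-0.051  0.026 -0.04 ] [ -0.   -37.25  24.38   5.82   0.08  -0.  ]
[ 0.12  0.1  -0.39] [-0.042  0.018  0.017] [ -0.   -37.21  24.38   5.82   0.08  -0.  ]
[-0.07  0.05 -1.24] [-0.028  0.009  0.04 ] [ -0.   -37.17  24.38   5.82   0.08  -0.  ]
[ 0.31  0.5  -0.75] [-0.028  0.001 -0.003] [ -0.   -37.15  24.39   5.83   0.08  -0.  ]
[-0.33 -0.64 -0.57] [-0.06  -0.016  0.054] [ -0.   -37.14  24.4    5.83   0.08  -0.  ]
t 5.85 pos [426.3 240.9 138.8] rot [-3.1404e+00 -1.0000e-03  1.9900e-02] F [-0.16 -0.21 -0.75] w 56.3
shift [-0.003 -0.001  0.498] turn [-0.0002 -0.0002 -0.    ]
```

View pics/s2.png

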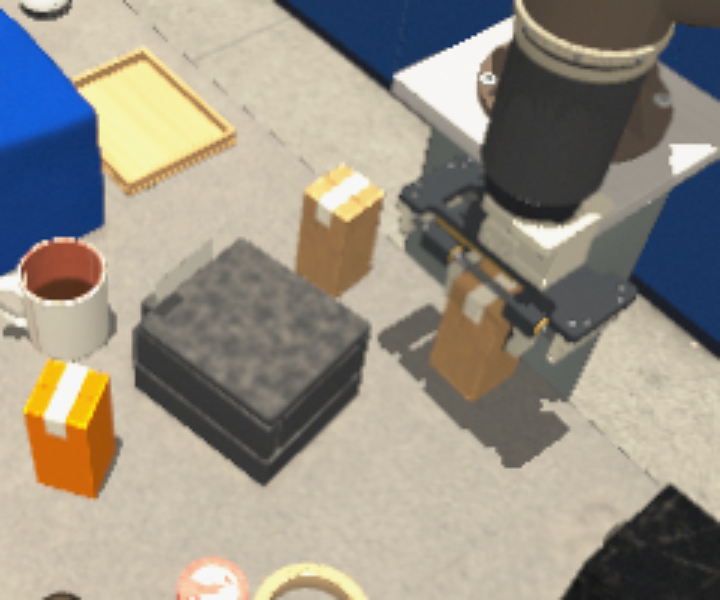

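The crop shows carton 1 clear of the counter, at (475,330), with its shadow detached. The wrist reads about −0.9 N, roughly 90 g, so it is the empty one. I'm setting it back down.

>>> apply_moves(
  commands=[
    [0,0,0.15,0,0,0,-0.5],
    [0,0,0.3,0,0,0,-0.5],
    [0,0,0.4,0,0,0,-0.5],
    [0,0,0.45,0,0,0,-0.5],
    [0,0,0.48,0,0,0,-0.5],
    [0,0,0.498,0,0,0,-0.5],
    [0,0,0.498,0,0,0,-0.5],
    [0,0,0.498,0,0,0,-0.5],
  ],
)

```text
t: 6.65
ee_pos: [426.5, 241.1, 89.4]
eef_rot: [-3.14, -0.001, 0.02]
contact_force: [0.7, 0.4, -1.1]
width: 56.3
```

>>> apply_moves(
  commands=[
    [0,0,0,0,0,0,0.4],
    [0,0,0,0,0,0,0.7],
    [0,0,0,0,0,0,1],
    [0,0,0,0,0,0,1],
    [0,0,-0.2,0,0,0,1],
    [0,0,-0.5,0,0,0,1],
    [0,0,-0.8,0,0,0,1],
    [0,0,-1,0,0,0,1],
    [0,0,-1,0,0,0,1],
  ],
)

```text
t: 7.55
ee_pos: [427.6, 242.2, 192.5]
eef_rot: [-3.136, -0.006, 0.02]
contact_force: [0.1, -0.0, 0.2]
width: 87.6
```

```bash
python3 -c "
from h import *
c=capture('scene'); cv2.imwrite('pics/s3.png',cv2.resize(c['frame'][90:290,260:500],None,fx=3,fy=3)[:,:,::-1])
go(425,46,190,.126)"
```

```text
t 7.6 pos [426.8 241.6 190.8] rot [-3.1374 -0.0035  0.02  ] F [-1.39  0.21 -0.06] w 87.7
shift [-5.700e-02  1.955e+00 -1.000e-03] turn [-0.0006 -0.0006 -0.0169]
```

View pics/s3.png

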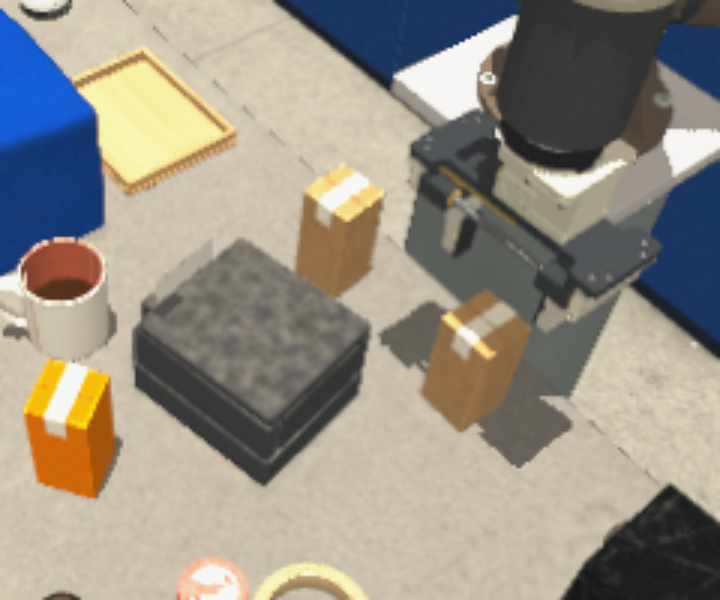

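Carton 1 stands upright again at (475,370) in the crop. Moving on to carton 2.

>>> apply_moves(
  commands=[
    [0,0.25,0,0,0,0,1],
    [0,0.55,0,0,0,0,1],
    [-0.03,0.85,0,0,0,0,1],
    [-0.03,1,0,0,0,0,1],
    [-0.03,1,0,0,0,0,1],
    [-0.03,1,0,0,0,0,1],
  ],
)

```text
t: 8.2
ee_pos: [426.0, 141.6, 190.0]
eef_rot: [-3.138, -0.003, 0.019]
contact_force: [-0.2, 0.6, 1.1]
width: 87.6
```

```bash
python3 -c "
from h import *
go(425,46,190,.126)"
```

```text
t 8.2 pos [426.  141.6 190. ] rot [-3.1376 -0.0034  0.0192] F [-0.23  0.64  1.14] w 87.6
shift [-0.029  0.955 -0.003] turn [-0.0006 -0.0006 -0.017 ]
```

>>> apply_moves(
  commands=[
    [0,0.25,0,0,0,0,1],
    [-0.01,0.55,0,0,0,-0.01,1],
    [-0.029,0.85,0,0,0,-0.017,1],
    [-0.029,0.955,0,-0.0006,-0.0006,-0.017,1],
    [-0.029,0.955,0,-0.0006,-0.0006,-0.017,1],
    [-0.029,0.955,0,-0.0006,-0.0006,-0.017,1],
  ],
)

```text
t: 8.8
ee_pos: [425.4, 46.8, 189.6]
eef_rot: [-3.141, -0.0, 0.125]
contact_force: [-0.3, 0.9, 1.2]
width: 87.5
```

```bash
python3 - <<'E'
from h import *
go(425,46,89,.126)
c=capture("wrist")
f=c["frame"].copy()
for p in box(425.1,46.3,.126,56,56,120)[4:]:
    uv=proj(c,[p])[0]; print(uv); 
    cv2.circle(f,(int(uv[0]),int(uv[1])),3,(255,0,0),1)
cv2.imwrite("pics/w2b.png",f[:,:,::-1])
E
```

```text
t 8.8 pos [425.4  46.8 189.6] rot [-3.1415e+00 -1.0000e-04  1.2550e-01] F [-0.35  0.9   1.25] w 87.5
shift [-0.005  0.007  1.006] turn [-0.     -0.     -0.0001]
[356.21388915 249.03463356]
[283.71881461 249.09993566]
[358.6585259  177.55640405]
[281.42057425 177.62395733]
```

View pics/w2b.png

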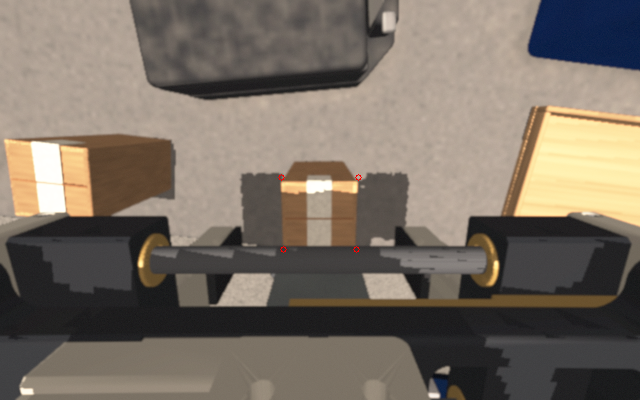

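The carton lies squarely between the jaws, with its top edge at columns 281–358, row 179.

>>> apply_moves(
  commands=[
    [0,0,0.25,0,0,0,1],
    [0,0,0.5,0,0,0,1],
    [0,0,0.75,0,0,0,1],
    [0,0,0.95,0,0,0,1],
    [0,0,1,0,0,0,1],
    [0,0,1,0,0,0,1],
    [0,0,1,0,0,0,0.1],
    [0,0,1,0,0,0,-0.2],
    [0,0,1,0,0,0,-0.5],
    [0,0,1,0,0,0,-0.5],
    [0,0,1,0,0,0,-0.5],
    [0,0,1,0,0,0,-0.5],
  ],
  newtons=40,
)

```text
t: 10.05
ee_pos: [425.6, 47.0, 90.0]
eef_rot: [-3.141, -0.001, 0.126]
contact_force: [-0.1, -0.1, 5.2]
width: 55.7
```

>>> apply_moves(
  commands=[
    [0,0,-0.05,0,0,0,-0.5],
    [0,0,-0.15,0,0,0,-0.5],
    [0,0,-0.3,0,0,0,-0.5],
    [0,0,-0.45,0,0,0,-0.5],
    [0,0,-0.6,0,0,0,-0.5],
    [0,0,-0.6,0,0,0,-0.5],
    [0,0,-0.6,0,0,0,-0.5],
    [0,0,-0.6,0,0,0,-0.5],
    [0,0,-0.6,0,0,0,-0.5],
  ],
)

```text
t: 10.95
ee_pos: [425.0, 46.6, 149.2]
eef_rot: [3.141, 0.001, 0.126]
contact_force: [1.1, -0.4, -5.7]
width: 56.0
```

```bash
python3 - <<'E'
from h import *
for i in range(4):
    c=capture("scene"); s=state(); print(s["contact_force"].round(2),s["width"])
cv2.imwrite("pics/s4.png",cv2.resize(c["frame"][90:290,260:500],None,fx=3,fy=3)[:,:,::-1])
go(458,-262,150,0.0)
E
```

```text
[ 0.51 -0.08 -5.76] 55.7066745515981
[ 0.62  0.52 -5.21] 55.84552513347832
[-0.38  0.74 -5.18] 55.715157104945035
[ 0.1  -0.51 -4.97] 56.12311808175502
t 11.15 pos [425.4  46.9 149.6] rot [3.1416 0.     0.126 ] F [ 0.1  -0.51 -4.97] w 56.1
shift [-6.500e-02  3.105e+00 -3.000e-03] turn [0.     0.     0.0201]
```

View pics/s4.png

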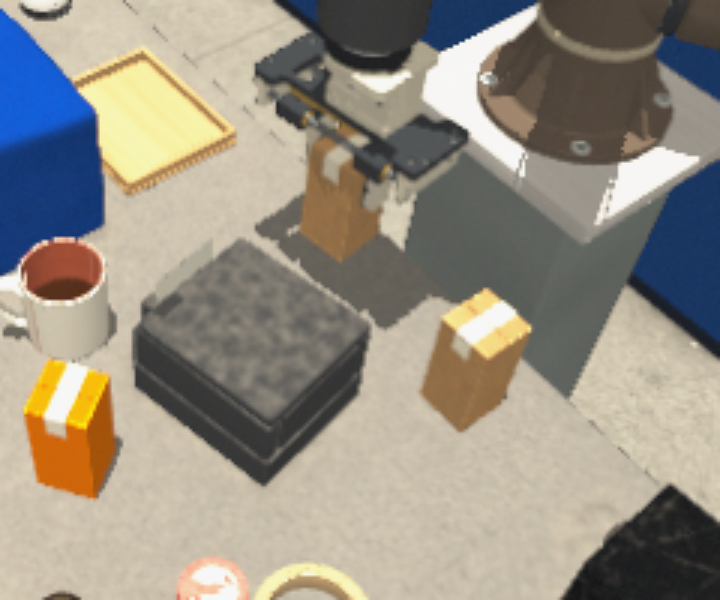

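Carton 2 hangs clear at (340,200) in the crop and reads about −5.3 N (540 g), against −0.9 N for carton 1. It is the packed one, so I'm carrying it to the tray.

>>> apply_moves(
  commands=[
    [0,0.1,0,0,0,0,-0.5],
    [0,0.3,0,0,0,0,-0.5],
    [-0.01,0.55,0,0,0,0,-0.5],
    [-0.02,0.8,0,0,0,0,-0.5],
    [-0.02,1,0,0,0,0,-0.5],
    [-0.02,1,0,0,0,0,-0.5],
    [-0.02,1,0,0,0,0,-0.5],
  ],
)

```text
t: 11.85
ee_pos: [435.8, -53.4, 149.4]
eef_rot: [3.142, 0.0, 0.124]
contact_force: [1.1, 0.2, -5.1]
width: 55.6
```

>>> apply_moves(
  commands=[
    [0,0.1,0,0,0,0,-0.5],
    [0,0.3,0,0,0,0,-0.5],
    [-0.01,0.55,0,0,0,0.005,-0.5],
    [-0.02,0.8,0,0,0,0.01,-0.5],
    [-0.02,1,0,0,0,0.01,-0.5],
    [-0.02,1,0,0,0,0.01,-0.5],
    [-0.02,1,0,0,0,0.01,-0.5],
  ],
)

```text
t: 12.55
ee_pos: [446.1, -153.2, 149.2]
eef_rot: [3.142, 0.001, 0.061]
contact_force: [-1.1, 0.2, -5.3]
width: 56.1
```

```bash
python3 -c "
from h import *
go(458,-262,150,0.0)"
```

```text
t 12.55 pos [ 446.1 -153.2  149.2] rot [3.1416e+00 1.0000e-03 6.0900e-02] F [-1.08  0.24 -5.31] w 56.1
shift [ 0.053  1.093 -0.008] turn [0.     0.0002 0.0097]
```

>>> apply_moves(
  commands=[
    [0,0.1,0,0,0,0,-0.5],
    [0.01,0.3,0,0,0,0,-0.5],
    [0.03,0.55,0,0,0,0.005,-0.5],
    [0.05,0.8,0,0,0,0.0097,-0.5],
    [0.053,1,0,0,0,0.0097,-0.5],
    [0.053,1,0,0,0,0.0097,-0.5],
    [0.053,1,0,0,0,0.0097,-0.5],
    [0.053,1,0,0,0,0.0097,-0.5],
  ],
)

```text
t: 13.35
ee_pos: [457.3, -252.1, 149.1]
eef_rot: [-3.141, 0.001, 0.001]
contact_force: [0.6, 0.3, -5.9]
width: 55.9
```

```bash
python3 - <<'E'
from h import *
go(460,-258,96,0.0)
for n in("scene","top"):
    c=capture(n); p=[int(v) for v in proj(c,[[460,-258,30]])[0]]; x,y=max(p[0]-90,0),max(p[1]-90,0)
    cv2.imwrite(f"pics/{n}5.png",cv2.resize(c["frame"][y:y+180,x:x+240],None,fx=3,fy=3)[:,:,::-1])
E
```

```text
t 13.35 pos [ 457.3 -252.1  149.1] rot [-3.1415e+00  1.3000e-03  6.0000e-04] F [ 0.58  0.35 -5.86] w 55.9
shift [0.028 0.059 0.531] turn [-0.      0.0002  0.0001]
```

View pics/scene5.png

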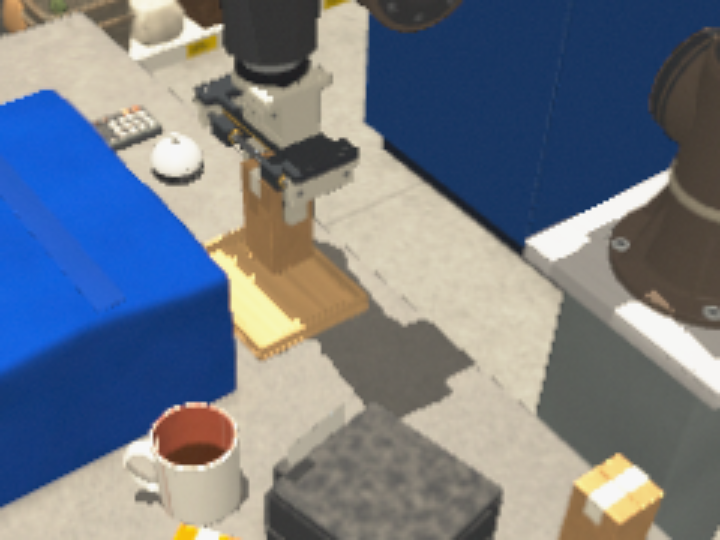

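View pics/top5.png

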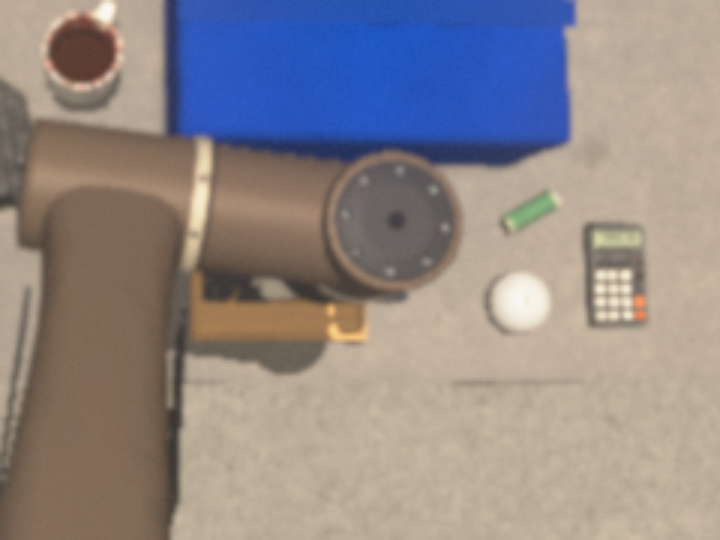

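The carton hangs over the tray floor (crop scene: foot at (282,265)). Lowering it.

>>> apply_moves(
  commands=[
    [0.028,0.03,0.1,0,0,0,-0.5],
    [0.028,0.059,0.25,0,0,0,-0.5],
    [0.028,0.059,0.4,0,0.0002,0,-0.5],
    [0.028,0.059,0.47,0,0.0002,0,-0.5],
    [0.028,0.059,0.5,0,0.0002,0,-0.5],
    [0.028,0.059,0.52,0,0.0002,0,-0.5],
    [0.028,0.059,0.53,0,0.0002,0,-0.5],
    [0.028,0.059,0.53,0,0.0002,0,-0.5],
  ],
)

```text
t: 14.25
ee_pos: [460.6, -257.9, 96.7]
eef_rot: [3.141, -0.001, 0.001]
contact_force: [0.2, 0.1, -5.1]
width: 55.8
```

```bash
python3 - <<'E'
from h import *
for i in range(3):
    c=capture("scene"); print(state()["contact_force"].round(2))
go(460,-258,95,0.0)
E
```

```text
[ 0.08  0.88 -6.19]
[-1.13 -0.08 -6.3 ]
[-0.85  0.21 -5.38]
t 14.4 pos [ 460.5 -258.    96.7] rot [ 3.1414e+00 -1.1000e-03  1.1000e-03] F [-0.85  0.21 -5.38] w 55.5
shift [-0.005  0.     0.017] turn [ 0.     -0.0002  0.0002]
```

Still hanging, with about 1 mm to go.

>>> apply_moves(
  commands=[
    [0,0,0.01,0,0,0,-0.5],
    [0,0,0.015,0,0,0,-0.5],
    [0,0,0.02,0,0,0,-0.5],
    [0,0,0.02,0,0,0,-0.5],
    [0,0,0.02,0,0,0,-0.5],
  ],
)

```text
t: 14.9
ee_pos: [460.9, -258.2, 95.9]
eef_rot: [3.141, -0.002, 0.002]
contact_force: [-2.0, 1.1, 7.0]
width: 55.9
```

Contact: +7 N upward, so the tray is bearing the weight. Releasing and backing off.

>>> apply_moves(
  commands=[
    [0,0,0,0,0,0,0.4],
    [0,0,0,0,0,0,0.7],
    [0,0,0,0,0,0,1],
    [0,0,0,0,0,0,1],
    [0,0,-0.2,0,0,0,1],
    [0,0,-0.5,0,0,0,1],
    [0,0,-0.8,0,0,0,1],
    [0,0,-1,0,0,0,1],
    [0,0,-1,0,0,0,1],
    [0,0,-1,0,0,0,1],
  ],
)

```text
t: 15.9
ee_pos: [460.7, -258.0, 196.1]
eef_rot: [3.141, -0.003, 0.002]
contact_force: [-0.1, -0.3, -0.3]
width: 88.0
```

```bash
python3 - <<'E'
from h import *
go(460,-100,200,0.0)
c=capture("scene")
cv2.imwrite("pics/scene6.png",cv2.resize(c["frame"][70:260,230:470],None,fx=3,fy=3)[:,:,::-1])
for r in regions_of("scene","carton_1"): print(r["score"],r["extent"])
for w in((460,-258,6),(426,241,0)):
    q=silh(c,box(*w[:2],0,56,56,120)+[0,0,w[2]]); y,x=np.nonzero(q>.5); print("expect",x.min(),y.min(),x.max()+1,y.max()+1)
c=capture("wrist"); cv2.imwrite("pics/w6.png",c["frame"][:,:,::-1])
print(state()["contact_force"],state()["width"])
E
```

```text
t 15.9 pos [ 460.7 -258.   196.1] rot [ 3.1409e+00 -3.1000e-03  1.5000e-03] F [-0.15 -0.29 -0.34] w 88.0
shift [-0.005 -1.58  -0.041] turn [ 0.0001 -0.0005  0.0002]
0.94 [265.7, 210.3, 299.2, 253.5]
0.9 [399.2, 185.7, 439.1, 231.6]
0.9 [294.3, 101.4, 320.0, 134.0]
expect 295 97 318 139
expect 400 187 438 235
[ 0.14557764 -0.17778056 -1.12239508] 87.21923628249924
```

View pics/scene6.png

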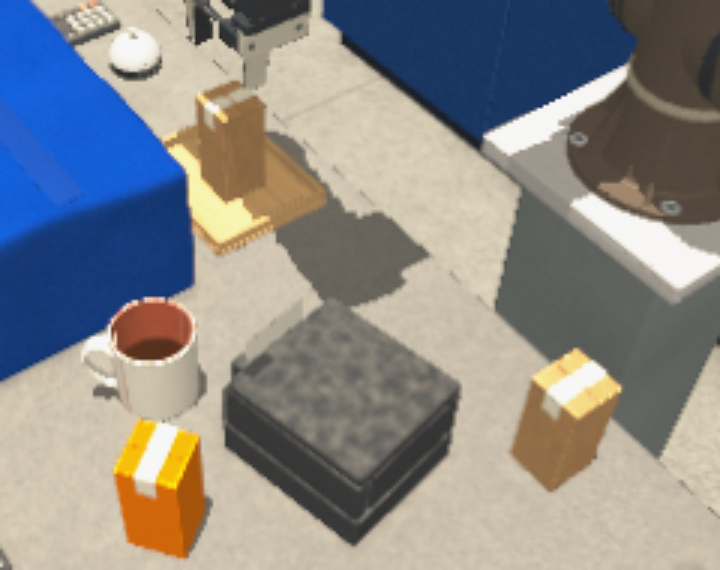

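View pics/w6.png

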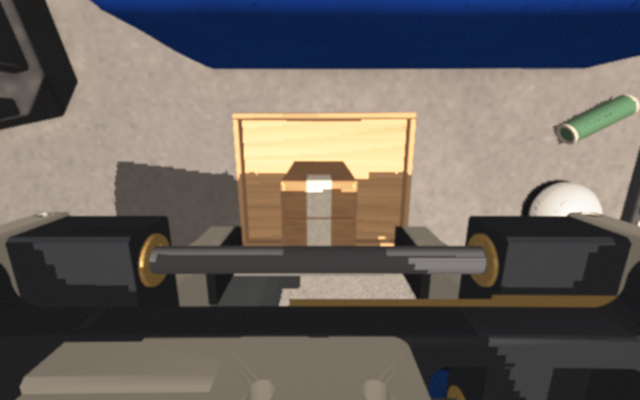

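Carton 2 stands upright inside the tray (scene crop (230,145); wrist view: inside all walls). Carton 1 stands upright on the counter at (567,420). The gripper is clear, so I'm handing in.

```bash
python3 -c "
from station import *
print(sign_off())"
```

```text
the job is handed in; nothing more can be done
None
```

I lifted both cartons, found carton 2 to be the packed one, and set it down upright in the tray. The job was handed in at about 16 s of the 58 s allowed; the hand-in reports no verdict.

- **Weighing:** the wrist read about 0.9 N (roughly 90 g) with carton 1 lifted and about 5.3 N (roughly 540 g) with carton 2. I put carton 1 back where it had stood.
- **Packed carton (2):** it was let go at about (460, −258) mm, against a fitted tray centre of (464, −265) mm. Just before release the wrist read +7 N upward, showing it was resting on the tray. The last pictures show it upright inside all four walls.
- **Empty carton (1):** the last picture shows it upright on the counter, far from the tray.
- **Gripper:** it was open and about 57 mm above the top of carton 2, with the wrist force back to about zero. The orange carton was never touched.

**Checks that disagreed:** in the last scene picture the network's outline of carton 2 was 4–5 px shorter than expected at top and bottom. I took that as outline error, because both pictures show the carton standing square. I could not measure the force on the tray after release.

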